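# Tighten the open cam connector

## Robot

A 6-joint arm with a two-finger parallel gripper is mounted at the origin on a cart in front of the work surface, level with it; the furniture and walls round the work are solid. World frame = base frame: x ahead of the robot, y to its left, z up, the work surface at z = 0. Lengths are in m, angles in degrees, forces in N, time in s.
With the tool pointing down it reaches from about 0.3 to 0.75 m from the base axis. Payload 8.5 kg.
Tool frame: the origin (TCP) lies on the centre line of the jaws, within the pads' length; the fingertips stand 14 mm ahead of it and the grasp point (between the pads) lies 5 mm behind it; z points along the fingers, x is the direction in which the jaws open and shut, and the axes are right-handed (so a half turn about z gives the same grasp; the last joint's range is limited). The gripper opens to 85 mm and grips with 20 to 120 N. Pads are 22 mm wide; open, the fingers measure 114 mm over their backs; the gripper's body (76 mm by 85 mm) begins 54 mm behind the grasp point. The pads swing forward as they close: fully open they stand 13 mm farther back than shut.
Start: joints at [51.205, 21.807, 74.336, -0, 83.858, -12.336], TCP at [0.245, 0.492, 0.213] pointing down, gripper open.
Joint ranges: [-178.18, 178.18], [-50.72, 133.34], [12.68, 142.11], [-81.47, 261.47], [9.98, 163.14], [-165.26, 165.26]. Speed limits (degrees/s): [136.94, 136.94, 180, 180, 180, 180].

## Interface

Orientations are given as a 3x3 rotation matrix whose columns are the frame's x, y, z axes.
In Python, from rig import * gives the robot as it stands.
- The arm moves only by the shell command python3 -m crank 'ROWS' [FORCE]. ROWS is JSON, one flat list of numbers, 7 for each row, row after row: the turn, a rotation vector about the world's x, y, z in rad, then the shift along the world's x, y, z in m, then the opening in per cent of the stroke, from 0 (shut) to 100 (fully open). A call has 1 to 20 rows; each row shifts and turns the commanded pose from where the row before left it; what a row does not reach is not made up. A row lasts 1/10 s, in which the tool goes at most 50 mm and 8.59 degrees, less where a joint would pass 70% of its speed; a pose out of reach is approached as far as the arm can. A call is refused whole if a number of a shift passes 0.05 or a number of a turn 0.15, either way. A call with a gripper value outside its range is refused whole. The fingers move at their own pace and stop on an object; FORCE is the grip in N (left out, the last holds). Time passes only in rows, so rows that do not move let the fingers close. It gives the time, the measured TCP pose, the force and the opening at its end, in the units of the state.
- observe(): the state, without advancing time (a new reading comes with each control period).
- get_image(name): name is "side" or "top" or "wrist"; returns a dict with "frame" (400x640x3 uint8, red, green, blue), "fov_y" (degrees; the focal length in pixels is half the picture's height over the tangent of half this angle, whatever the lens; pixels are square), "cx", "cy" (the principal point, pixels), "world_to_cam" (4x4, takes a point from world to camera coordinates). Camera axes: x right, y up, looking along -z (the intrinsics and any distortion apply to the point x, -y, -z); pixel columns grow to the right and rows downward; lengths in m; the calibration is good to about 2 mm. A picture is of the moment at which its call begins. There is no depth.
- close_job(): hands the job in, once; it reports no verdict.
The state is a dict: "time_s": time; "q": joint angles; "qvel": joint speeds; "joint_efforts": joint torques, N m; "position": TCP position; "tool_rot": TCP orientation; "ft_force": force on the tool from outside, world axes, zero at the start; "wrist_torque": the same for the moment, N m; "grip_width": finger opening in m.
Only numpy, scipy, OpenCV 4.12 (cv2) and the standard library are available. Lean on these libraries where they do the work, as an engineer would, in place of code of your own. Each camera call takes 0.05 s, during which the arm holds its last target. There are 200 camera calls.

## Task

Two frame connectors stand on the bench; on one of them there is still a gap between the short wooden rail and the plywood cam block. Turn that connector's cam clockwise by the bar on its top, about a quarter turn, until the cam has drawn the rail tight against the block, then let go. Leave the connector that is already tight as it is.

Things in the scene. Friction and masses are not known exactly. Their poses are not given: they have to be found in the camera images.
- open_cam_bar (a point): Grip point of the open connector's cam, on its vertical turning axis, 74 mm above the bench, inside the steel bar (56 mm long, 14 mm wide, underside 56 mm and top 86 mm above the bench) that stands on a round steel cam, 62 mm across, sunk in the block. Its x runs along the bar, y across its width, z up; it turns with the cam. Connectors stand left and right of the vice, yaw up to 0.35 rad.
- open_cam (a joint): Angle of that cam in rad, growing clockwise seen from above: 0 to 0.1 at the start (bar nearly in line with the stud), rail fully drawn in from about 1.1, hard stop at 1.5. It turns easily (about 0.1 N m) and stays where it is left.
- open_rail (a joint): Gap in m between that connector's wooden rail (56 long, 60 wide, top at 44 mm, on the robot's side) and its fixed plywood block (84x84 mm, top at 46 mm): about 0.010 at the start, 0 when tight. The rail's steel stud has its head in the cam's curved slot already; the turning cam draws the rail in along its track, and it stays there.
- shut_cam (a joint): Angle in rad, measured in the same way, of the cam of the other connector, which is built alike but is already tight (about 1.4, bar across the stud, no gap between rail and block); leave it so.

How it is judged:
By the outcome, as a careful person would: the job done as asked, in the order asked, and still so for the second after the job is handed in, with the robot touching nothing.
It also fails if it takes over 35 s, if anything falls off the work surface, if the arm or the gripper's body presses on something with over 40 N, if the wrist force passes 120 N, or if a joint passes its speed limit or range.

## Working session

There is one attempt and no reset: what is moved stays moved. The work goes in short steps, Python scripts to look and compute and a shell command to move; the robot and the scene stay as the last step left them, time stands still between calls to the robot, and variables do not carry over. Pictures are saved under pics/ and viewed, about 8 in all and at most 12, crops included, and the job is handed in when it is done.

```bash
mkdir -p pics; cat > h.py <<'E'
from rig import *
import numpy as np, cv2
def snap(n,f):
    d=get_image(n); cv2.imwrite('pics/'+f+'.png',cv2.cvtColor(d['frame'],cv2.COLOR_RGB2BGR))
    np.savez('pics/'+f+'.npz',W=d['world_to_cam'],p=[d['fov_y'],d['cx'],d['cy']]); return d
def ray(f,u,v,z):
    d=np.load('pics/'+f+'.npz'); W=d['W']; fy,cx,cy=d['p']; F=200/np.tan(np.radians(fy/2))
    R=W[:3,:3]; c=-R.T@W[:3,3]; r=R.T@np.array([(u-cx)/F,-(v-cy)/F,-1]); return c+r*(z-c[2])/r[2]
E
python3 - <<'E'
from h import *
d=snap('top','top1');print({k:d[k] for k in d if k!='frame'}); snap('side','side1')
E
```

```text
{'fov_y': 49.74241399446907, 'cx': 318.1309804129898, 'cy': 196.31039114077876, 'world_to_cam': array([[-0.34882405, -0.93718422, -0.00274108,  0.21576482],
       [ 0.91780813, -0.34220098,  0.20131251, -0.47129009],
       [-0.18960491,  0.06770686,  0.97952323, -1.00056752],
       [ 0.        ,  0.        ,  0.        ,  1.        ]])}
```

View pics/top1.png

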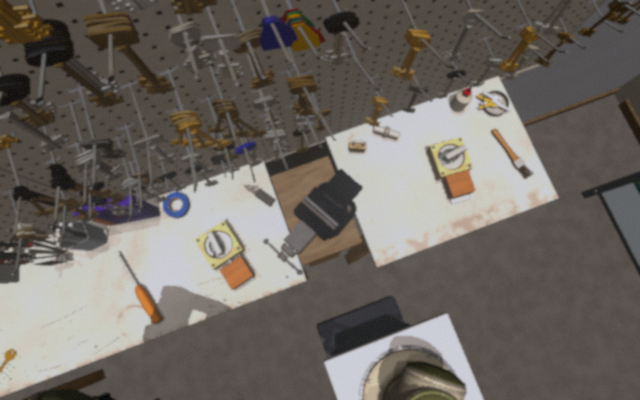

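```bash
python3 - <<'E'
from h import *
a=cv2.imread('pics/top1.png')
L=cv2.resize(a[210:300,185:265],None,fx=5,fy=5,interpolation=cv2.INTER_CUBIC)
R=cv2.resize(a[125:215,415:495],None,fx=5,fy=5,interpolation=cv2.INTER_CUBIC)
cv2.imwrite('pics/c1.png',np.hstack([L,R]))
for u,v,z in [(218,241,.086),(453,155,.086),(237,273,.044),(459,183,.044)]: print(ray('top1',u,v,z))
W=np.load('pics/top1.npz')['W']
for p in [(0,0,0),(.245,.492,.213)]:
    q=W@[*p,1]; F=200/np.tan(np.radians(49.742/2)); print(318+F*q[0]/-q[2],196-F*q[1]/-q[2])
E
```

```text
[0.4918089  0.29204352 0.086     ]
[ 0.49153171 -0.2964083   0.086     ]
[0.41168047 0.28083699 0.044     ]
[ 0.42825223 -0.29820656  0.044     ]
411.0356468317204 399.21560930542955
140.416862850737 395.3056388051043
```

View pics/c1.png

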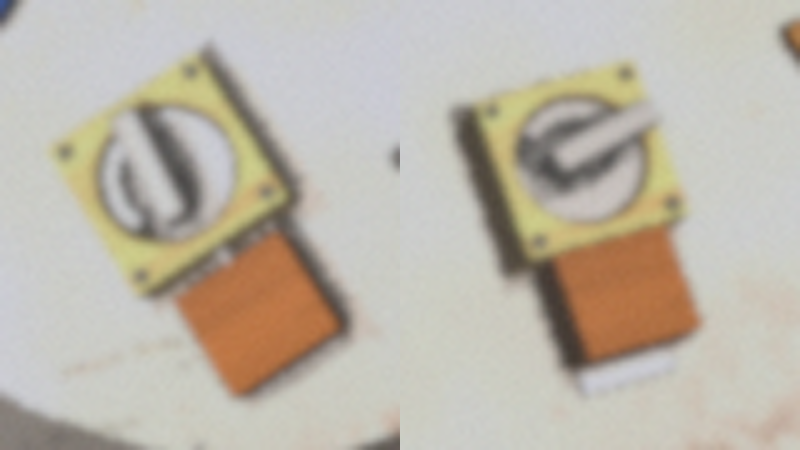

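View pics/side1.png

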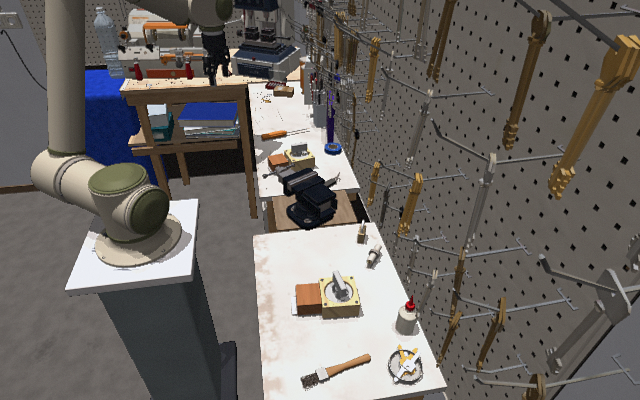

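```bash
python3 - <<'E'
from h import *
f=lambda x,y,z: ray('top1',185+x/5-.4,210+y/5-.4,z)
c=[f(*p,.046) for p in [(52,152),(203,48),(292,190),(148,290)]]
print(np.round(c,4)); print('sides',[np.linalg.norm(c[i]-c[i-1]).round(4) for i in range(4)]); print('ctr',np.mean(c,0))
e=[f(125,112,.086),f(172,218,.086)]; print(e,np.mean(e,0)); d=e[0]-e[1]; print(np.linalg.norm(d),np.degrees(np.arctan2(d[1],d[0])))
d=c[1]-c[2]; print('blk yaw',np.degrees(np.arctan2(d[1],d[0])));d=c[0]-c[3]; print('blk yaw',np.degrees(np.arctan2(d[1],d[0])))
o=observe(); print(o['position'],o['tool_rot'],o['grip_width'],o['time_s'])
E
```

```text
[[0.5203 0.3502 0.046 ]
 [0.5429 0.2671 0.046 ]
 [0.4631 0.2485 0.046 ]
 [0.4422 0.327  0.046 ]]
sides [np.float64(0.0815), np.float64(0.0861), np.float64(0.0819), np.float64(0.0812)]
ctr [0.49210872 0.2982081  0.046     ]
[array([0.51833411, 0.30386907, 0.086     ]), array([0.464485  , 0.29839005, 0.086     ])] [0.49140955 0.30112956 0.086     ]
0.05412712920022047 5.809724043319768
blk yaw 13.17672829021775
blk yaw 16.581824315681498
[0.24487165 0.49215821 0.21257719] [[ 4.45580367e-01  8.95241562e-01 -8.26124907e-04]
 [ 8.95241034e-01 -4.45581040e-01 -1.01352390e-03]
 [-1.27545431e-03 -2.87974565e-04 -9.99999145e-01]] 0.08509328433931934 0.1
```

The left connector is open: the stud shows in a gap near pixel (230,261), and its bar runs from (210,232) to (219,253). The right one is tight, with its bar across the stud. The block's sides measure 81–86 mm and the bar 54 mm, which fits the given sizes. The cam axis is at about (0.492, 0.299). I'm moving above it now.

```bash
python3 -m crank '[0,0,0.064,0.0247,-0.0192,-0.004,80, 0,0,0.064,0.0247,-0.0192,-0.004,80, 0,0,0.064,0.0247,-0.0192,-0.004,80, 0,0,0.064,0.0247,-0.0192,-0.004,80, 0,0,0.064,0.0247,-0.0192,-0.004,80, 0,0,0.064,0.0247,-0.0192,-0.004,80, 0,0,0.064,0.0247,-0.0192,-0.004,80, 0,0,0.064,0.0247,-0.0192,-0.004,80, 0,0,0.064,0.0247,-0.0192,-0.004,80, 0,0,0.064,0.0247,-0.0192,-0.004,80, 0,0,0,0,0,0,80, 0,0,0,0,0,0,80]' 40
python3 - <<'E'
from h import *
snap('wrist','w1'); o=observe(); R=o['tool_rot']; print(o['position'],np.degrees(np.arctan2(R[1,0],R[0,0])),o['q'],o['ft_force'])
E
```

```text
time_s: 1.3
position: [0.492, 0.3001, 0.1726]
tool_rot: [[-0.176, 0.984, -0.001], [0.984, 0.176, -0.0], [0.0, -0.001, -1.0]]
ft_force: [0.0, 0.1, 0.0]
grip_width: 0.0684
[0.49155583 0.30061198 0.17290455] 100.1717509813983 [ 1.96742708e+01  2.62087953e+01  7.39707309e+01  1.46724310e-02
  7.98649036e+01 -8.05000704e+01] [-0.57436282  0.1452749  -0.4267026 ]
```

View pics/w1.png

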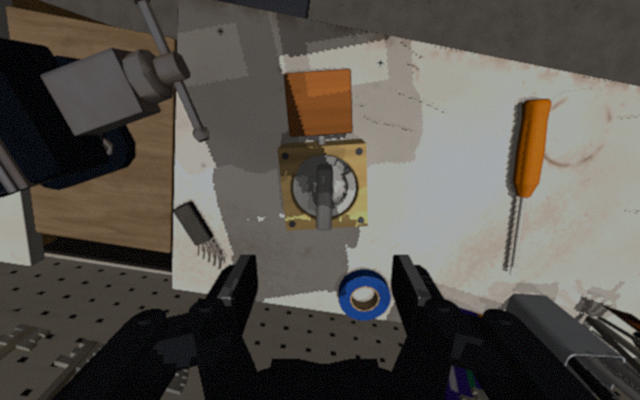

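```bash
python3 - <<'E'
from h import *
a=cv2.imread('pics/w1.png')
cv2.imwrite('pics/c2.png',cv2.convertScaleAbs(cv2.resize(a[130:240,265:385],None,fx=5,fy=5,interpolation=cv2.INTER_CUBIC),alpha=1.6))
E
```

```text
(no output)
```

View pics/c2.png

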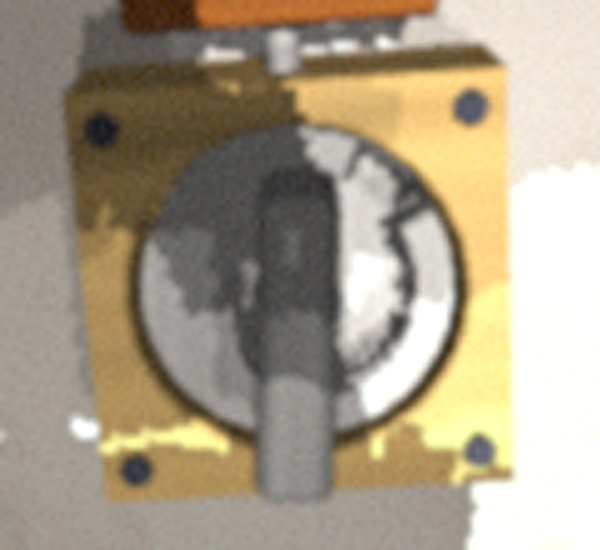

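```bash
python3 - <<'E'
from h import *
f=lambda x,y,z: ray('w1',265+x/5-.4,130+y/5-.4,z)
print('cam',f(300,283,.046), np.linalg.norm(f(135,283,.046)-f(465,283,.046)))
c=[f(*p,.046) for p in [(68,90),(510,68),(512,478),(105,500)]]
print('blk',np.mean(c,0),[np.linalg.norm(c[i]-c[i-1]).round(4) for i in range(4)])
e=[f(298,195,.086),f(295,500,.086)];d=e[1]-e[0]; print(e,np.mean(e,0),np.linalg.norm(d),np.degrees(np.arctan2(d[1],d[0])))
print('w',np.linalg.norm(f(258,450,.086)-f(332,450,.086)))
E
```

```text
cam [0.48980566 0.29993936 0.046     ] 0.0645965375776242
blk [0.49187427 0.30004495 0.046     ] [np.float64(0.0838), np.float64(0.083), np.float64(0.0831), np.float64(0.0835)]
[array([0.46413959, 0.29494987, 0.086     ]), array([0.51819429, 0.30402309, 0.086     ])] [0.49116694 0.29948648 0.086     ] 0.05481088547292191 9.52841860330841
w 0.012930770203468837
```

The wrist view agrees: axis (0.491, 0.300), bar yaw 9.5° and tool square to it at 100.2°. Next I descend and grip.

```bash
python3 -m crank '[0,0,-0.005,-0.0005,-0.0005,-0.02,80, 0,0,0,0,0,-0.02,80, 0,0,0,0,0,-0.02,80, 0,0,0,0,0,-0.02,80, 0,0,0,0,0,-0.015,80, 0,0,0,0,0,-0.006,80, 0,0,0,0,0,0,60, 0,0,0,0,0,0,40, 0,0,0,0,0,0,20, 0,0,0,0,0,0,5, 0,0,0,0,0,0,5, 0,0,0,0,0,0,5, 0,0,0,0,0,0,5]' 40
```

```text
time_s: 2.65
position: [0.4916, 0.2998, 0.0722]
tool_rot: [[-0.172, 0.985, 0.0], [0.985, 0.172, 0.0], [0.0, 0.0, -1.0]]
ft_force: [0.2, -1.1, -0.1]
grip_width: 0.0044
```

The opening reads 4.4 mm, where a 14 mm bar should have stopped the fingers. I'll look before going on.

```bash
python3 - <<'E'
from h import *
snap('wrist','w2');snap('side','s2');snap('top','t2'); o=observe(); print(o['grip_width'],o['ft_force'],o['position'])
w=cv2.imread('pics/w2.png');s=cv2.resize(cv2.imread('pics/s2.png')[60:260,200:400],(400,400),interpolation=2)
t=cv2.resize(cv2.imread('pics/t2.png')[190:300,170:280],(400,400),interpolation=2)
cv2.imwrite('pics/c3.png',np.hstack([s,t]))
E
```

```text
0.0045780507056601095 [0.66331304 0.80034109 0.47901073] [0.49155394 0.2998524  0.07212094]
```

View pics/w2.png

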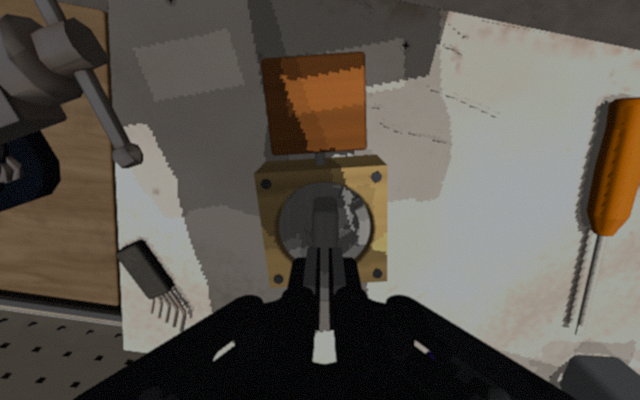

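View pics/c3.png

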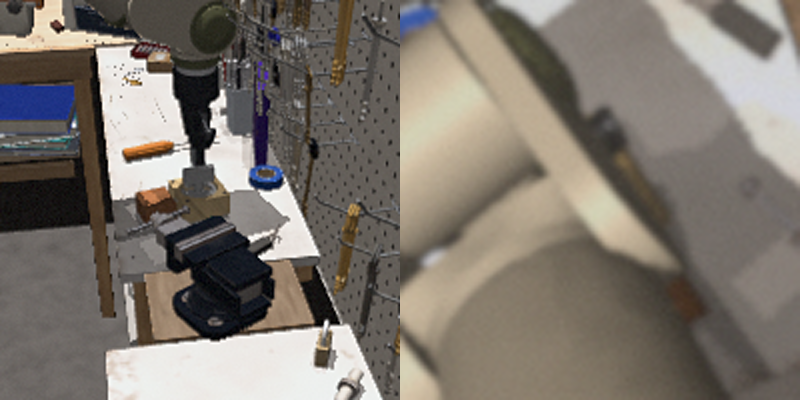

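```bash
python3 - <<'E'
from h import *
def proj(f,p):
    d=np.load('pics/'+f+'.npz'); q=d['W']@[*p,1]; F=200/np.tan(np.radians(d['p'][0]/2)); return np.round([d['p'][1]+F*q[0]/-q[2],d['p'][2]-F*q[1]/-q[2]],1)
for z in (.046,.058,.072,.086,.11,.15): print(z,proj('s2',(.4916,.2998,z)),proj('w2',(.4916,.2998,z)))
print('ends',proj('s2',(.464,.295,.086)),proj('s2',(.518,.304,.086)),proj('s2',(.518,.304,.056)))
W=np.load('pics/w2.npz')['W']; print('cam',-W[:3,:3].T@W[:3,3])
s=cv2.imread('pics/s2.png')[115:175,265:345];w=cv2.imread('pics/w2.png')[170:370,230:420]
cv2.imwrite('pics/c4.png',np.hstack([cv2.resize(s,(560,420),interpolation=0)[:400,:400],cv2.convertScaleAbs(cv2.resize(w,(380,400),interpolation=2),alpha=2.5,beta=20)]))
E
```

```text
0.046 [298.5 152.8] [324.4 229.5]
0.058 [298.4 149.9] [324.4 237.2]
0.072 [298.4 146.4] [324.5 247.4]
0.086 [298.3 142.8] [324.5 259.3]
0.11 [298.2 136.6] [324.6 284.8]
0.15 [298. 126.] [324.8 352.2]
ends [290.5 144.1] [305.7 141.6] [305.8 149.2]
cam [0.41112773 0.28548104 0.2321433 ]
```

View pics/c4.png

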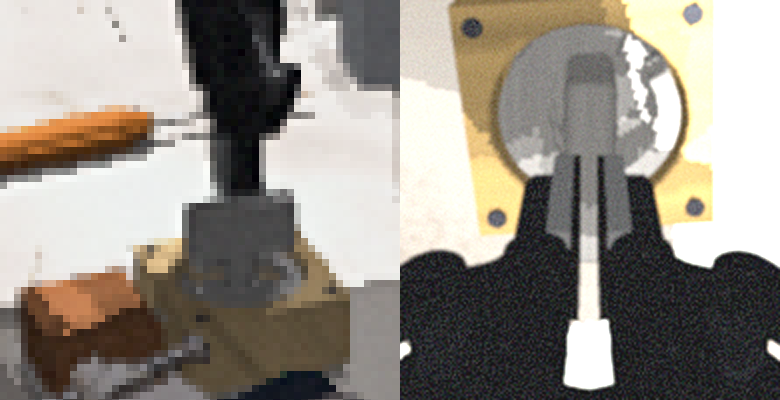

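```bash
python3 - <<'E'
from h import *
d=np.load('pics/w2.npz'); 
R=observe()['tool_rot']; 
for z in (.058,.07,.08,.09,.1,.11):
  out=[]
  for off in (-.011,0,.011):
    p=np.array([.4916,.2998,z])+off*R[:,1]
    q=d['W']@[*p,1]; F=200/np.tan(np.radians(d['p'][0]/2)); out.append(round(d['p'][2]-F*q[1]/-q[2],1))
  print(z,out)
F=200/np.tan(np.radians(d['p'][0]/2));print(F)
o=observe();print(o['time_s'],o['q'],o['joint_efforts'])
E
```

```text
0.058 [np.float64(221.0), np.float64(237.2), np.float64(252.8)]
0.07 [np.float64(228.8), np.float64(245.9), np.float64(262.3)]
0.08 [np.float64(236.1), np.float64(254.0), np.float64(271.1)]
0.09 [np.float64(244.3), np.float64(263.0), np.float64(281.0)]
0.1 [np.float64(253.5), np.float64(273.2), np.float64(292.1)]
0.11 [np.float64(264.0), np.float64(284.8), np.float64(304.6)]
303.49769107084785
2.8 [ 1.96090430e+01  3.21092007e+01  8.19821812e+01 -7.55340884e-04
  6.59108110e+01 -8.03094933e+01] [-2.73840024e-04 -5.01202011e+01 -1.90694404e+01 -3.92643133e-04
  9.96669187e-04  1.49228040e-04]
```

Both views put the real fingertips at about z = 0.09, just above the bar's top, and not at 0.058 as the stated tool geometry gives. I'll trust the pictures: open, go down in small steps while watching the force, and close again.

```bash
python3 -m crank '[0,0,0,0,0,0,50, 0,0,0,0,0,0,50, 0,0,0,0,0,0,50, 0,0,0,0,0,0,50, 0,0,0,0,0,-0.005,50, 0,0,0,0,0,-0.005,50, 0,0,0,0,0,0,50]' 40; python3 -m crank '[0,0,0,0,0,-0.004,50, 0,0,0,0,0,-0.004,50, 0,0,0,0,0,0,50]'
```

```text
time_s: 3.5
position: [0.4911, 0.2997, 0.0611]
tool_rot: [[-0.172, 0.985, -0.002], [0.985, 0.172, -0.001], [-0.0, -0.002, -1.0]]
ft_force: [-0.1, -0.1, 0.1]
grip_width: 0.0427
time_s: 3.8
position: [0.4912, 0.2998, 0.0535]
tool_rot: [[-0.172, 0.985, -0.001], [0.985, 0.172, -0.0], [-0.0, -0.001, -1.0]]
ft_force: [-0.4, 0.2, 0.6]
grip_width: 0.0429
```

```bash
python3 -m crank '[0,0,0,0,0,-0.004,50, 0,0,0,0,0,-0.004,50, 0,0,0,0,0,0,30, 0,0,0,0,0,0,10, 0,0,0,0,0,0,5, 0,0,0,0,0,0,5, 0,0,0,0,0,0,5, 0,0,0,0,0,0,5]' 40
python3 - <<'E'
from h import *
snap('wrist','w3');snap('side','s3')
s=cv2.imread('pics/s3.png')[115:175,265:345];w=cv2.imread('pics/w3.png')[150:370,220:430]
cv2.imwrite('pics/c5.png',np.hstack([cv2.resize(s,(560,420),interpolation=0)[:400,:400],cv2.convertScaleAbs(cv2.resize(w,(382,400),interpolation=2),alpha=2.5,beta=20)]))
E
```

```text
time_s: 4.6
position: [0.4915, 0.2999, 0.0462]
tool_rot: [[-0.172, 0.985, 0.0], [0.985, 0.172, 0.0], [0.0, 0.0, -1.0]]
ft_force: [-0.8, 0.6, -0.1]
grip_width: 0.0131
```

View pics/c5.png

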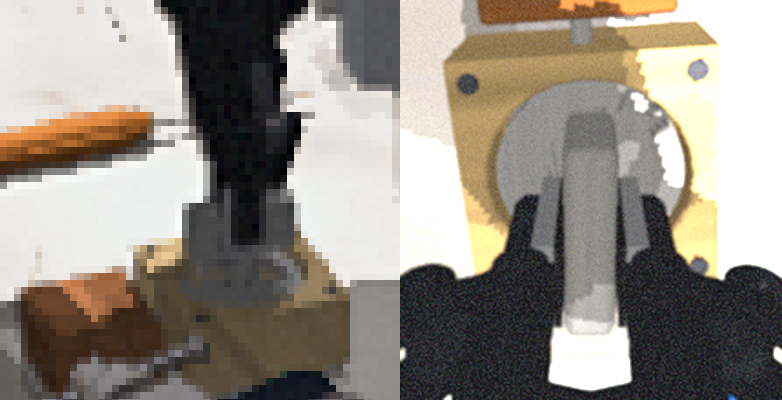

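The pads now straddle the bar (opening 13 mm, near force zero). Next is the clockwise turn, which is negative about z.

```bash
python3 -m crank '[0,0,-0.1,0,0,0,5, 0,0,-0.1,0,0,0,5, 0,0,-0.1,0,0,0,5, 0,0,-0.1,0,0,0,5, 0,0,-0.1,0,0,0,5, 0,0,-0.1,0,0,0,5, 0,0,0,0,0,0,5]'; python3 -m crank '[0,0,-0.1,0,0,0,5, 0,0,-0.1,0,0,0,5, 0,0,-0.1,0,0,0,5, 0,0,-0.1,0,0,0,5, 0,0,-0.1,0,0,0,5, 0,0,-0.1,0,0,0,5, 0,0,-0.07,0,0,0,5, 0,0,0,0,0,0,5, 0,0,0,0,0,0,5]'
python3 - <<'E'
from h import *
o=observe();print(o['wrist_torque'],o['ft_force'],o['grip_width'])
E
```

```text
time_s: 5.4
position: [0.4916, 0.3005, 0.0462]
tool_rot: [[0.415, 0.91, 0.0], [0.91, -0.415, 0.001], [0.001, -0.0, -1.0]]
ft_force: [-0.3, 5.2, -1.7]
grip_width: 0.0135
time_s: 6.3
position: [0.4921, 0.3009, 0.0462]
tool_rot: [[0.888, 0.459, 0.002], [0.459, -0.888, 0.002], [0.002, -0.001, -1.0]]
ft_force: [1.0, 7.6, -2.1]
grip_width: 0.0133
[ 1.240769   -0.20185387 -0.05395655] [ 0.98562965  7.55204358 -2.07919479] 0.01332979198327545
```

```bash
python3 -m crank '[0,0,0,0,0,0,30, 0,0,0,0,0,0,50, 0,0,0,0,0,0,50, 0,0,0,0,0,0,50, 0,0,0,0,0,0.01,50, 0,0,0,0,0,0.02,50, 0,0,0,0,0,0.03,50, 0,0,0,0,0,0.04,50, 0,0,0,-0.01,0,0.04,50, 0,0,0,-0.01,0,0.01,50, 0,0,0,0,0,0,50, 0,0,0,0,0,0,50]'
python3 - <<'E'
from h import *
snap('wrist','w4');snap('top','t4')
w=cv2.imread('pics/w4.png'); t=cv2.imread('pics/t4.png')
cv2.imwrite('pics/c6.png',np.hstack([cv2.convertScaleAbs(w,alpha=1.5),cv2.resize(t[125:215,455-40:455+40],(160,400))[:,:]]))
E
```

```text
time_s: 7.5
position: [0.4711, 0.2997, 0.1953]
tool_rot: [[0.89, 0.457, -0.001], [0.457, -0.89, -0.001], [-0.001, -0.0, -1.0]]
ft_force: [-0.6, 0.4, -0.8]
grip_width: 0.0432
```

View pics/c6.png

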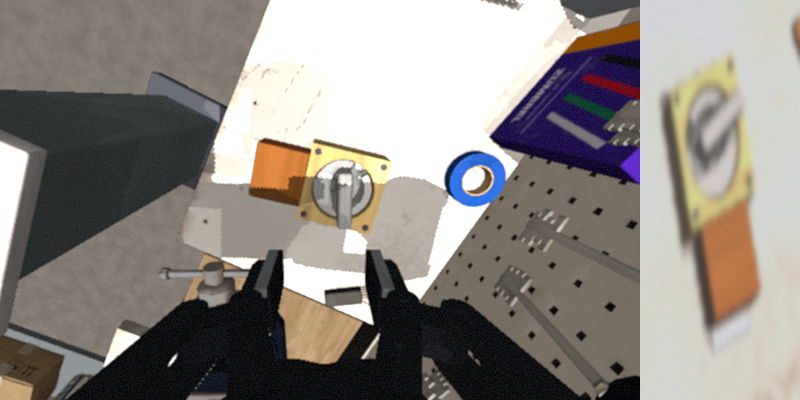

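```bash
python3 - <<'E'
from h import *
w=cv2.imread('pics/w4.png')[125:245,235:405]
cv2.imwrite('pics/c7.png',cv2.resize(w,None,fx=4.5,fy=4.5,interpolation=cv2.INTER_CUBIC))
E
```

```text
(no output)
```

View pics/c7.png

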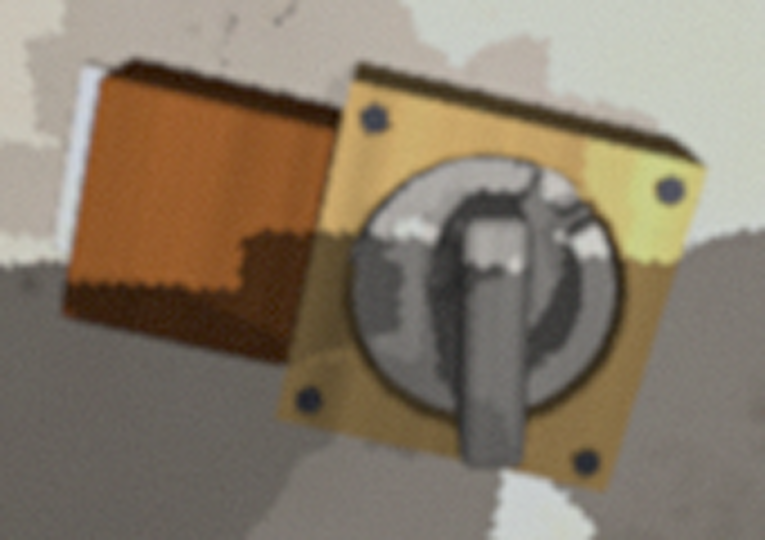

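The rail sits flush on the block with no gap along the seam (crop (345,110) to (290,350)), and the white track end now shows beyond the rail. The bar lies across the stud. The gripper is clear, so I'm handing in.

```bash
python3 -c "
from rig import *
print(close_job())"
```

```text
the job is handed in; nothing more can be done
None
```

The open connector was the left one. I gripped its cam bar, turned it clockwise by about 1.27 rad (so the cam should stand near 1.35 rad), let go and lifted clear. I handed the job in at about 7.6 s.

**Last checks:**
- **Rail:** the last wrist picture shows it flush against the block with no visible gap, and the bar lies across the stud.
- **Other connector:** it looks unchanged in the last top picture, and I never went near it.
- **Forces:** the readings I took stayed under about 8 N, and were near zero after release.

**What disagreed:** the first close missed the bar. With the TCP reading z = 0.072, the fingers shut to 4.4 mm. The pictures put the real fingertips about 30 mm higher than the stated tool geometry gives. I lowered the tool a further 26 mm and gripped properly, at 13.1 mm on the 14 mm bar. I did not find the cause of that offset.

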